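# Hang the dial gauge on the balancer arm

### The arm

A 6-joint arm with a two-finger parallel gripper is mounted at the origin on the work surface. World frame = base frame: x ahead of the robot, y to its left, z up, the work surface at z = 0. Lengths are in m, angles in rad, forces in N, time in s.
With the tool pointing down it reaches from about 0.3 to 0.75 m from the base axis. Payload 8.5 kg.
Tool frame: the origin (TCP) lies at the very end of the fingers, on their centre line; the grasp point (between the pads) lies 19 mm behind it; z points along the fingers, y is the line along which they close (so a half turn about z gives the same grasp; the last joint's range is limited). The gripper opens to 88 mm and grips with 3 to 60 N. Pads are 18 mm wide; open, the fingers measure 123 mm over their backs; the gripper's body (75 mm by 187 mm) begins 45 mm behind the grasp point.
Start: joints at [1.11, 0.381, 1.297, -0, 1.464, -0.215], TCP at [0.134, 0.533, 0.212] pointing down, gripper open.
Joint ranges: [-3.11, 3.11], [-0.89, 2.33], [0.22, 2.48], [-1.42, 4.56], [0.17, 2.85], [-2.88, 2.88]. Speed limits (rad/s): [2.39, 2.39, 3.14, 3.14, 3.14, 3.14].

### API

Orientations are given as a rotation vector (axis times angle).
In Python, from station import manip gives the robot as it stands.
- The arm moves only by the shell command python3 -m crank 'ROWS' [OPENING]. ROWS is JSON, a list that holds one entry, the list of rows, each a list of 4 numbers: the shift along the tool's x, y, z in mm, then the turn about the tool's z in rad. A call has 1 to 12 rows; each row shifts and turns the commanded pose from where the row before left it, along the tool's axes as they then stand; what a row does not reach is not made up. A row lasts 1/12 s, in which the tool goes at most 41.7 mm and 7.16 degrees, less where a joint would pass 70% of its speed; a pose out of reach is approached as far as the arm can. A call with a gripper value outside its range is refused whole. OPENING is the opening in per cent of the stroke, from 0 (shut) to 100 (fully open), set as the call begins (- or left out, the last holds). The fingers move at their own pace and stop on an object; the grip force is fixed at half the most. Time passes only in rows, so rows that do not move let the fingers close. It gives the time, the measured TCP pose, the force, the opening and the grip force at its end, in the units of the state.
- manip.read_state(): the state, without advancing time (a new reading comes with each control period).
- manip.read_camera(name): name is "side" or "top" or "wrist"; returns the picture (480x640x3 uint8, red, green, blue); there is no depth.
- manip.camera_params(name): a dict with "fovy" (degrees; the focal length in pixels is half the picture's height over the tangent of half this angle, whatever the lens; pixels are square), "cx", "cy" (the principal point, pixels), "R" (3x3) and "t" (3): a world point X has camera coordinates R X + t; the wrist camera has in their place "T_tool_cam" (4x4, takes a point from camera to tool coordinates, whose origin is the TCP and whose axes are the flange's). Camera axes: x right, y down, z forward; pixel columns grow to the right and rows downward; lengths in m; the calibration is good to about 2 mm. A picture is of the moment at which its call begins: read the wrist's pose just before it. camera_params takes no time and is no camera call.
- manip.finish_job(): hands the job in; it is judged then, once.
Trained networks look in the newest picture that a camera, given by its name, has taken for a name from the list of things; names that differ only in an ending like _2 or _b are one class to them, and where a whole thing is asked for, a point or a joint stands for the part that bears it (a point fixed in the world has none). Each returns a list of dicts, best first, with "p" (0 to 1); they miss things now and then, are a little off and sometimes report something else, mostly with a low value. They report only what shows in the picture. A call takes as long as a camera call. They do not tell look-alikes from the thing itself.
- manip.look_for(camera, name): "xyz" ([x, y, z] in m, in world coordinates, good to about 4 mm: the middle of the surface that is visible of it).
- manip.masks_of(camera, name): "pixels" (480x640 bool, what is visible of it).
- manip.spot_point(camera, name): "xyz" ([x, y, z] in m, in world coordinates, good to about 4 mm: a listed point, or the origin of a listed thing).
The state is a dict: "clock": time; "joints": joint angles; "dq": joint speeds; "joint_torque": joint torques, N m; "ee_pos": TCP position; "eef_rot": TCP orientation; "ft_force": force on the tool from outside, world axes, zero at the start; "ft_torque": the same for the moment, N m; "gripper_width": finger opening in m; "grasp_force": force on a finger pad.
Only numpy, scipy, OpenCV 4.12 (cv2) and the standard library are available. Lean on these libraries where they do the work, as an engineer would, in place of code of your own. Each camera call takes 0.05 s, during which the arm holds its last target. There are 200 camera calls.

### The job

Lift the gauge holder with the round dial out of the wooden rack by its top bar and stand it upright on the open bench, let go, and take it again by its two narrow side edges. Then pass its eye over the hook of the spring-balanced arm and lower it gently until the arm has sunk under the weight; keep hold for a moment until the arm has settled, and only then let go, so that the arm neither drops nor jerks and the holder is left hanging still on the hook. Leave the other holder, the sleeve and the chuck key where they are.

Things in the scene. Friction and masses are not known exactly. Their poses are not given: they have to be found in the camera images.
- dial_holder: gauge holder to hang, 0.4 to 0.65 kg, aluminium, in one rack bay. Foot 60 x 54 x 10 mm (x by y); on it a flat upright plate 14 mm thick (x), 54 mm wide (y), 168 mm high in all, with an eye at the top. On its front (+x) a round dial 48 mm across, 16 mm deep, centred 62 mm up. Origin: centre of the underside; z up, x through the thickness. Stands steadily on its foot.
- eye_top (a point): middle of the underside of the top bar of the dial holder's eye, 154 mm above its origin; it rests on the hook. The eye is an opening through the plate (along x), 36 mm wide, 46 mm high (108 to 154 mm above the underside), with 9 mm side bars and a top bar 14 mm high (154 to 168 mm).
- block_holder: bystander: the other gauge holder, in the other bay. The same frame, eye and axes, but it carries a black rectangular block (44 x 40 mm, 16 mm deep) instead of a round dial. Either holder can be in either bay.
- rack: fixed wooden rack: base 90 x 166 mm (x by y), 12 mm thick, and three upright cheeks 14 mm thick and 32 mm deep, tops at 178 mm, at y = -76, 0, 76 mm. Holders stand on the base at y = -38 and 38 mm, yawed as the rack. The 62 mm bays, open front and back, leave no room for fingers at a holder's narrow sides; the faces of its top bar (14 mm apart) are free. Origin: centre of the underside.
- balancer: fixed stand of the balanced arm: base plate 130 x 130 x 14 mm, a column 32 mm across with a dark spring drum beside the arm's pivot, which is 270 mm above the bench on the column's axis. Origin: centre of the underside. The arm reaches out along its -x axis and swings only up and down.
- balance_arm (a joint): angle by which the arm has sunk, rad: 0 unloaded (level, at its upper stop), growing as the hook end sinks. Spring about 7 N m/rad, preloaded by 0.15 N m (0.6 N at the hook), damped; under the dial holder it settles somewhere from 0.10 to 0.22 (hook 25 to 55 mm lower), depending on the holder's hidden weight.
- hook_saddle (a point): middle of the top of the hook's saddle, where the eye's top bar is to rest: 253 mm from the pivot, 255 mm above the bench unloaded. The hook is a 10 mm round bar: a level saddle 50 mm long, sloping up at the column side to the 18 mm thick arm (its top 24 mm above the saddle), turned up at the free end. -x points along the arm away from the column, z up.
- hook_tip (a point): top of the hook's upturned tip, 18 mm above the saddle's top and 39 mm farther from the column. The bar's lowest side is 10 mm below the saddle's top, so the hook is 28 mm high in all where it goes through the 46 mm high eye.
- sleeve: bystander: dark steel sleeve, a tube 48 mm across and 85 mm high, standing on the bench. Origin: centre of the underside.
- chuck_key: bystander: T-shaped chuck key lying on the bench: shank 110 x 18 x 18 mm along x with a square nose at +x, and a 100 mm cross bar along y at x = -50 mm. Origin: under the middle of the shank.
Not all that is in view belongs to the job. What is shaped like the dial_holder but turquoise or yellow is not meant.

How it is judged:
By the outcome, as a careful person would: the job done as asked, in the order asked, and still so for the second after the job is handed in, with the robot touching nothing.
It also fails if it takes over 72 s, if anything falls off the work surface, if the arm or the gripper's body presses on something with over 40 N, if the wrist force passes 120 N, or if a joint passes its speed limit or range.

## Working session

There is one attempt and no reset: what is moved stays moved. The work goes in short steps, Python scripts to look and compute and a shell command to move; the robot and the scene stay as the last step left them, time stands still between calls to the robot, and variables do not carry over. Pictures are saved under pics/ and viewed, at most 10 in all, crops included, and the job is handed in when it is done.

```bash
mkdir -p pics; ls; cat > h.py <<'E'
import numpy as np,cv2
from scipy.spatial.transform import Rotation as Ro
from station import manip
def snap(c,f):
    im=manip.read_camera(c); cv2.imwrite('pics/'+f,im[:,:,::-1]); return im
def proj(c,X):
    p=manip.camera_params(c); f=240/np.tan(np.radians(p['fovy'])/2)
    v=np.array(p['R'])@np.array(X)+np.array(p['t']); return np.array([p['cx']+f*v[0]/v[2],p['cy']+f*v[1]/v[2]])
E
python3 - <<'E'
from h import *
np.set_printoptions(precision=4,suppress=True)
s=manip.read_state(); print(s['clock'],s['ee_pos'],s['eef_rot'],s['gripper_width'])
print(Ro.from_rotvec(s['eef_rot']).as_matrix())
ims=[]
for c in('side','top'):
    ims.append(manip.read_camera(c)); p=manip.camera_params(c); print(c,p)
    for n in('dial_holder','block_holder','rack','balancer','eye_top','hook_saddle','hook_tip','sleeve','chuck_key'):
        print(n,[(np.round(d['xyz'],3),round(d['p'],2)) for d in manip.spot_point(c,n)][:4])
for i,c in enumerate(('side','top')): cv2.imwrite(f'pics/{c}0.png',ims[i][:,:,::-1])
print(manip.camera_params('wrist'))
E
```

```text
pics
0.0 [0.1337 0.5332 0.2115] [-0.3851 -3.1174  0.0022] 0.08829290959809111
[[-0.9699  0.2433 -0.0007]
 [ 0.2433  0.9699 -0.0013]
 [ 0.0003 -0.0014 -1.    ]]
side {'fovy': 48.47850830248709, 'cx': 317.3548770446301, 'cy': 232.36849914088768, 'R': array([[ 0.8459, -0.5331, -0.0162],
       [-0.422 , -0.6505, -0.6315],
       [ 0.3261,  0.541 , -0.7752]]), 't': array([-0.4742,  0.3127,  1.3678])}
dial_holder [(array([ 0.676,  0.123, -0.003]), 0.91), (array([ 0.564,  0.088, -0.006]), 0.77), (array([ 0.598,  0.419, -0.002]), 0.74), (array([0.697, 0.244, 0.001]), 0.69)]
block_holder [(array([0.556, 0.285, 0.012]), 0.8)]
rack [(array([ 0.559,  0.253, -0.001]), 0.56)]
balancer [(array([ 0.508, -0.514, -0.003]), 0.76)]
eye_top [(array([0.697, 0.242, 0.156]), 0.94), (array([0.565, 0.089, 0.152]), 0.66), (array([0.678, 0.126, 0.16 ]), 0.63), (array([0.604, 0.418, 0.152]), 0.61)]
hook_saddle [(array([ 0.577, -0.269,  0.248]), 0.83)]
hook_tip [(array([ 0.584, -0.231,  0.272]), 0.86)]
sleeve [(array([ 0.692, -0.012,  0.002]), 0.66)]
chuck_key [(array([ 0.361, -0.086, -0.   ]), 0.62)]
top {'fovy
[... 529 characters left out ...]
513,  0.006]), 0.81), (array([0.558, 0.289, 0.011]), 0.51)]
eye_top [(array([0.564, 0.212, 0.17 ]), 0.92), (array([0.599, 0.416, 0.156]), 0.92), (array([0.676, 0.118, 0.151]), 0.9), (array([0.567, 0.089, 0.155]), 0.78)]
hook_saddle [(array([ 0.579, -0.269,  0.254]), 0.87)]
hook_tip [(array([ 0.586, -0.228,  0.273]), 0.9)]
sleeve [(array([ 0.697, -0.013,  0.   ]), 0.75)]
chuck_key [(array([ 0.357, -0.086,  0.   ]), 0.88)]
{'fovy': 64.20710289967687, 'cx': 319.38197359010184, 'cy': 234.49164063446923, 'T_tool_cam': array([[ 0.0003, -0.9543, -0.2989,  0.0782],
       [ 1.    ,  0.0002,  0.0004, -0.0012],
       [-0.0003, -0.2989,  0.9543, -0.1725],
       [ 0.    ,  0.    ,  0.    ,  1.    ]])}
```

View pics/side0.png

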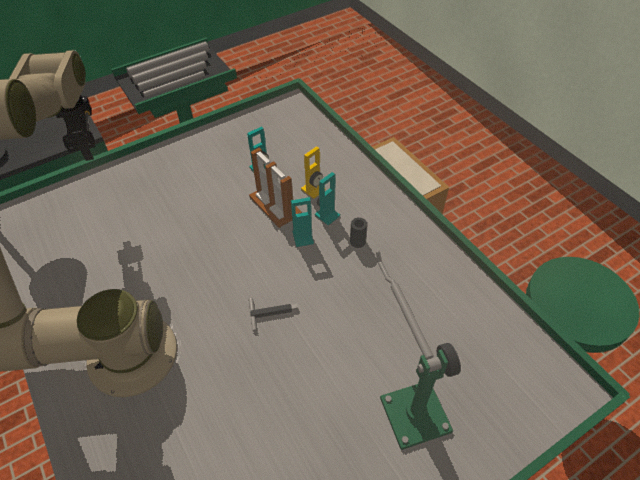

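View pics/top0.png

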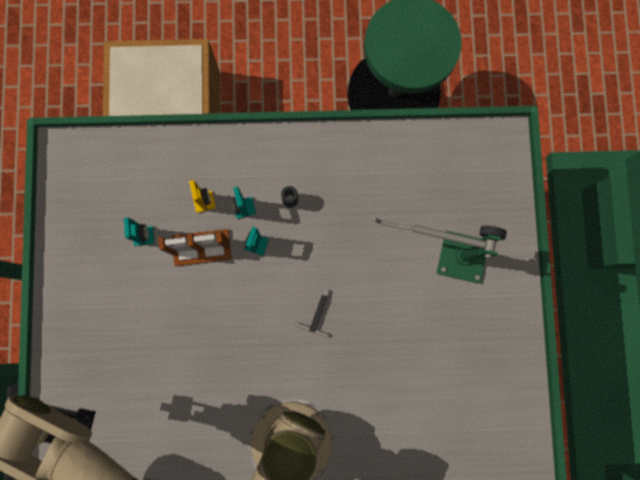

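The side and top pictures show the brown rack with two aluminium holders (side ~(270,190), top ~(195,247)). There are teal and yellow look-alikes around it, the sleeve, the key, and the hook tip at top (378,220). I'll go above the rack and check which bay has the dial.

```bash
python3 -m crank '[[[-37,-15,-12,0],[-37,-15,-12,0],[-37,-15,-12,0],[-37,-15,-12,0],[-37,-15,-12,0],[-37,-15,-12,0],[-37,-15,-12,0],[-37,-15,-12,0],[-37,-15,0,0],[-37,-15,0,0],[-37,-15,0,0],[-37,-15,0,0]]]'
python3 -m crank '[[[-32,-15,0,0.12],[0,0,0,0.12],[0,0,0,0.12],[0,0,0,0.12],[0,0,0,0.12],[0,0,0,0.12],[0,0,0,0.12],[0,0,0,0.12],[0,0,0,0.12],[0,0,0,0.12],[0,0,0,0],[0,0,0,0]]]'
cat >> h.py <<'E'
def go(xyz,yawdeg):
    "shift (mm, tool axes now) and turn about tool z to reach TCP xyz with tool y at yawdeg"
    s=manip.read_state(); R=Ro.from_rotvec(s['eef_rot']).as_matrix()
    y=np.degrees(np.arctan2(R[1,1],R[0,1])); d=(y-yawdeg+180)%360-180
    print('clock',round(s['clock'],2),'tcp',np.round(s['ee_pos'],4),'yaw',round(y,2),'shift mm',np.round(R.T@(np.array(xyz)-s['ee_pos'])*1e3,1),'turn',round(np.radians(d),3),'F',np.round(s['ft_force'],1),'w',round(s['gripper_width'],4),'gf',round(s['grasp_force'],1))
def wproj(X,s):
    p=manip.camera_params('wrist'); T=np.eye(4); T[:3,:3]=Ro.from_rotvec(s['eef_rot']).as_matrix(); T[:3,3]=s['ee_pos']
    v=np.linalg.inv(T@np.array(p['T_tool_cam']))@np.r_[X,1]; f=240/np.tan(np.radians(p['fovy'])/2)
    return np.array([p['cx']+f*v[0]/v[2],p['cy']+f*v[1]/v[2]])
E
python3 - <<'E'
from h import *
s=manip.read_state(); snap('wrist','w1.png')
for n in('dial_holder','block_holder','rack','eye_top'):
    print(n,[(np.round(d['xyz'],3),round(d['p'],2)) for d in manip.spot_point('wrist',n)][:4])
print(s['joints'])
go([.565,.211,.28],7.6)
E
```

```text
clock: 2.0
ee_pos: [0.5219, 0.2494, 0.3082]
eef_rot: [0.385, 3.118, 0.0]
ft_force: [0.1, 0.2, 0.3]
gripper_width: 0.0883
grasp_force: 0.0
clock: 3.0
ee_pos: [0.5479, 0.2286, 0.308]
eef_rot: [-2.074, -2.36, 0.0]
ft_force: [0.7, 0.5, 0.3]
gripper_width: 0.0883
grasp_force: 0.0
dial_holder [(array([0.563, 0.206, 0.013]), 0.81), (array([ 0.674,  0.121, -0.002]), 0.79), (array([ 0.603,  0.42 , -0.001]), 0.75), (array([ 0.566,  0.09 , -0.001]), 0.7)]
block_holder [(array([0.552, 0.289, 0.013]), 0.78)]
rack [(array([0.562, 0.244, 0.   ]), 0.82), (array([0.565, 0.208, 0.01 ]), 0.39)]
eye_top [(array([0.678, 0.122, 0.153]), 0.94), (array([0.567, 0.087, 0.155]), 0.68), (array([0.564, 0.21 , 0.166]), 0.56), (array([0.697, 0.242, 0.151]), 0.56)]
[ 1.96054680e-01  4.18293538e-01  9.66020768e-01 -2.13419772e-05
  1.75739920e+00  6.74078447e-02]
clock 3.25 tcp [0.5479 0.2286 0.3081] yaw 7.25 shift mm [-19.6  14.7  28.1] turn -0.006 F [-0.6  0.8 -0.4] w 0.0881 gf 0.0
```

View pics/w1.png

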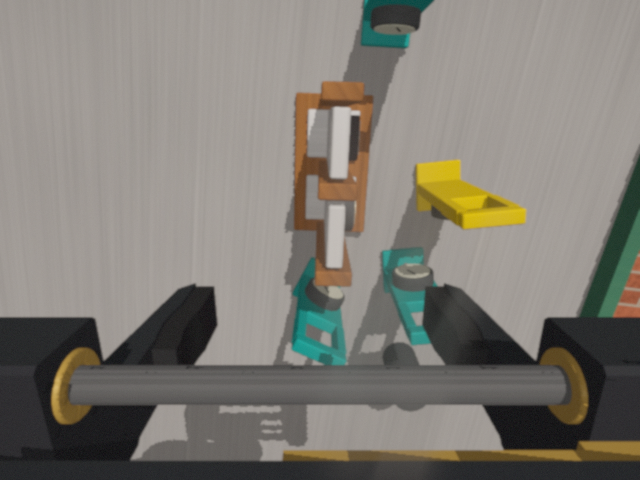

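The dial (grey disc at ~(350,215)) is in the near bay, with its top bar at ~(335,235). The black block (355,135) is in the far bay, and both fronts face +x. Next I fit the bar's top face by back-projection, and check its height against the top camera.

```bash
cat >> h.py <<'E'
def back(c,uv,z,s=None):
    p=manip.camera_params(c); f=240/np.tan(np.radians(p['fovy'])/2)
    r=np.array([(uv[0]-p['cx'])/f,(uv[1]-p['cy'])/f,1])
    if c=='wrist':
        T=np.eye(4); T[:3,:3]=Ro.from_rotvec(s['eef_rot']).as_matrix(); T[:3,3]=s['ee_pos']; W=T@np.array(p['T_tool_cam']); o=W[:3,3]; d=W[:3,:3]@r
    else: R=np.array(p['R']); o=-R.T@np.array(p['t']); d=R.T@r
    return o+d*(z-o[2])/d[2]
E
python3 - <<'E'
from h import *
s=manip.read_state(); im=cv2.imread('pics/w1.png')
c=im[80:300,280:390]; cv2.imwrite('pics/w1c.png',cv2.resize(c,None,fx=2.7,fy=2.7,interpolation=cv2.INTER_CUBIC))
g=c.min(2); print(np.percentile(g,[50,90,95,99]))
m=(g>185).astype(np.uint8); n,l,st,ce=cv2.connectedComponentsWithStats(m)
for i in range(1,n):
    if st[i,4]>150:
        P=np.argwhere(l==i)[:,::-1].astype(np.float32)+[280,80]
        b=cv2.boxPoints(cv2.minAreaRect(P.astype(np.float32))); print(st[i],b.round(1).tolist())
        print(np.round([back('wrist',q,.18,s)[:2] for q in b],4).tolist(), back('wrist',b.mean(0),.18,s))
E
```

```text
[118. 156. 184. 191.]
[ 53  28  16  68 860] [[331.5, 174.89999389648438], [335.0, 107.4000015258789], [348.29998779296875, 108.0999984741211], [344.79998779296875, 175.60000610351562]]
[[0.5523, 0.2609], [0.5481, 0.3111], [0.558, 0.3119], [0.5627, 0.2617]] [0.55519237 0.28704384 0.18      ]
```

View pics/w1c.png

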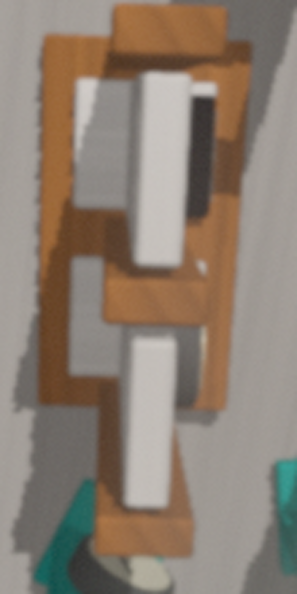

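```bash
python3 - <<'E'
from h import *
s=manip.read_state()
q=np.array([(129,335),(175,337),(168,508),(122,505)])/2.7+[280,80]
P=np.array([back('wrist',a,.18,s)[:2] for a in q]); print(P.round(4)); c=P.mean(0)
e=(P[0]+P[1]-P[2]-P[3]); print('c',c,'yaw',np.degrees(np.arctan2(-e[0],e[1])),np.linalg.norm(e)/2,np.linalg.norm(P[0]-P[1]))
print('top px',proj('top',[*c,.18]),'side px',proj('side',[*c,.18]))
for cam in('top','side'):
    manip.read_camera(cam)
    for n in('eye_top','dial_holder','block_holder','rack'):print(cam,n,[np.round(d['xyz'],4) for d in manip.spot_point(cam,n) if abs(d['xyz'][0]-.56)<.02 and .19<d['xyz'][1]<.31])
go([*c,.25],7.5)
E
```

```text
[[0.5525 0.2374]
 [0.5662 0.2385]
 [0.572  0.184 ]
 [0.5576 0.1832]]
c [0.56206112 0.21076278] yaw 5.724761269522236 0.054646753930054186 0.013709231303697425
top px [203.04617463 238.15905857] side px [277.52903044 171.13025492]
top eye_top [array([0.5649, 0.2107, 0.1686])]
top dial_holder [array([0.5657, 0.2087, 0.0128]), array([ 0.5583,  0.2494, -0.005 ])]
top block_holder []
top rack [array([ 0.558 ,  0.249 , -0.0028])]
side eye_top [array([0.5615, 0.2105, 0.1679])]
side dial_holder [array([0.5601, 0.2129, 0.0109]), array([0.5602, 0.2068, 0.1678])]
side block_holder [array([0.5544, 0.2838, 0.0106])]
side rack []
clock 3.75 tcp [0.5479 0.2286 0.3081] yaw 7.17 shift mm [-19.4  11.8  58.1] turn -0.006 F [ 0.   0.6 -0.5] w 0.0881 gf 0.0
```

```bash
python3 -m crank '[[[-19.4,11.8,20,0],[0,0,20,0.027],[0,0,20,0],[0,0,20,0],[0,0,0,0],[0,0,0,0]]]'
python3 - <<'E'
from h import *
go([.562,.2108,.154],5.6)
s=manip.read_state(); im=snap('wrist','w2.png')
X=np.array([.562,.2108,.18]);u=np.array([np.cos(.098),np.sin(.098),0]);v=np.array([-u[1],u[0],0])
im=im[:,:,::-1].copy()
for a,b in((1,1),(1,-1),(-1,1),(-1,-1)): cv2.drawMarker(im,tuple(int(k) for k in wproj(X+a*.007*u+b*.027*v,s).round()),(0,0,255),0,8,1)
cv2.imwrite('pics/w2.png',im)
E
```

```text
clock: 4.25
ee_pos: [0.5619, 0.2108, 0.228]
eef_rot: [-2.109, -2.327, 0.002]
ft_force: [0.2, -0.0, 0.8]
gripper_width: 0.0877
grasp_force: 0.0
clock 4.25 tcp [0.5619 0.2108 0.228 ] yaw 5.62 shift mm [ 0.   0.2 74. ] turn 0.0 F [ 0.2 -0.   0.8] w 0.0877 gf 0.0
```

View pics/w2.png

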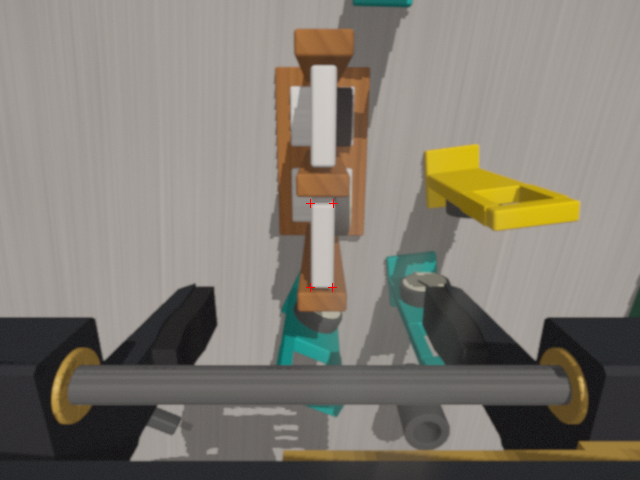

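The predicted corners (310–334, 203–287) lie on the dial holder's top bar, so I descend and grip.

```bash
python3 -m crank '[[[0,0,20,0],[0,0,20,0],[0,0,20,0],[0,0,14,0],[0,0,0,0],[0,0,0,0]]]'
python3 -m crank '[[[0,0,0,0],[0,0,0,0],[0,0,0,0],[0,0,0,0],[0,0,0,0],[0,0,0,0],[0,0,0,0],[0,0,0,0],[0,0,0,0],[0,0,0,0]]]' 0
```

```text
clock: 4.8
ee_pos: [0.5626, 0.211, 0.1554]
eef_rot: [2.109, 2.327, 0.002]
ft_force: [-0.4, 0.3, 0.7]
gripper_width: 0.0884
grasp_force: 0.0
clock: 5.63
ee_pos: [0.5621, 0.2108, 0.1541]
eef_rot: [-2.11, -2.328, 0.0]
ft_force: [-0.6, 0.5, -1.0]
gripper_width: 0.0236
grasp_force: 0.0
```

```bash
python3 -m crank '[[[0,0,0,0],[0,0,0,0],[0,0,0,0],[0,0,0,0],[0,0,0,0],[0,0,0,0],[0,0,0,0]]]' 0
python3 -m crank '[[[0,0,-4,0],[0,0,-8,0],[0,0,-10,0],[0,0,-12,0],[0,0,-20,0],[0,0,-20,0],[0,0,-20,0],[0,0,-20,0],[0,0,-20,0],[0,0,-20,0],[0,0,-20,0],[0,0,-20,0]]]'
python3 - <<'E'
from h import *
go([.50,.10,.35],74.6)
snap('side','s1.png')
E
```

```text
clock: 6.22
ee_pos: [0.5621, 0.2108, 0.1541]
eef_rot: [-2.11, -2.328, 0.0]
ft_force: [-0.5, 0.1, -1.0]
gripper_width: 0.0002
grasp_force: 0.0
clock: 7.22
ee_pos: [0.5617, 0.2108, 0.3505]
eef_rot: [2.109, 2.327, 0.002]
ft_force: [-0.2, -0.0, 0.7]
gripper_width: 0.0004
grasp_force: 0.0
clock 7.22 tcp [0.5617 0.2108 0.3505] yaw 5.62 shift mm [-104.2  -72.2    0.4] turn -1.204 F [-0.2 -0.   0.7] w 0.0004 gf 0.0
```

View pics/s1.png

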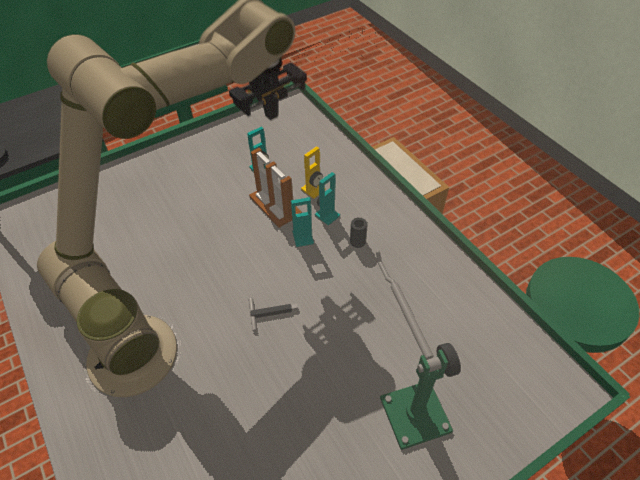

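```bash
python3 - <<'E'
from h import *
s=manip.read_state(); print('tcp side px',proj('side',s['ee_pos']),'tcp wrist px',wproj(s['ee_pos'],s))
w=manip.read_camera('wrist')
for n in('eye_top','dial_holder','block_holder'):print(n,[(np.round(d['xyz'],4),round(d['p'],2)) for d in manip.spot_point('wrist',n)])
sd=manip.read_camera('side')
for n in('eye_top','dial_holder'):print(n,[(np.round(d['xyz'],4),round(d['p'],2)) for d in manip.spot_point('side',n)])
a=cv2.resize(w[:,:,::-1],(400,300)); 
b=cv2.resize(sd[50:230,200:340,::-1],(400,514),interpolation=cv2.INTER_CUBIC)
o=np.zeros((514,800,3),np.uint8); o[:300,:400]=a; o[:,400:]=b; cv2.imwrite('pics/c2.png',o)
E
```

```text
tcp side px [272.64591368 122.8592013 ] tcp wrist px [321.7345916  278.41194225]
eye_top [(array([0.5654, 0.0858, 0.153 ]), 0.98), (array([0.6966, 0.2427, 0.1497]), 0.77), (array([ 3.594e-01, -8.730e-02, -3.000e-04]), 0.75), (array([0.5618, 0.2083, 0.1667]), 0.63), (array([0.6762, 0.124 , 0.1541]), 0.57)]
dial_holder [(array([0.6029, 0.4164, 0.0015]), 0.93), (array([0.5635, 0.2095, 0.0114]), 0.9), (array([ 0.5643,  0.0907, -0.0013]), 0.86), (array([ 0.6718,  0.1241, -0.0012]), 0.74), (array([0.6961, 0.2401, 0.0009]), 0.66)]
block_holder [(array([0.5541, 0.2861, 0.0119]), 0.73)]
eye_top [(array([0.5637, 0.0869, 0.1521]), 0.97), (array([0.5623, 0.2072, 0.1666]), 0.87), (array([0.6012, 0.4155, 0.1524]), 0.77), (array([0.7001, 0.2419, 0.1552]), 0.65), (array([0.6749, 0.1242, 0.1603]), 0.56)]
dial_holder [(array([0.6969, 0.2431, 0.0009]), 0.88), (array([0.5617, 0.2095, 0.0101]), 0.85), (array([ 0.5641,  0.0864, -0.0049]), 0.61), (array([ 0.5989,  0.4175, -0.0044]), 0.6), (array([ 0.6713,  0.122 , -0.0034]), 0.56)]
```

View pics/c2.png

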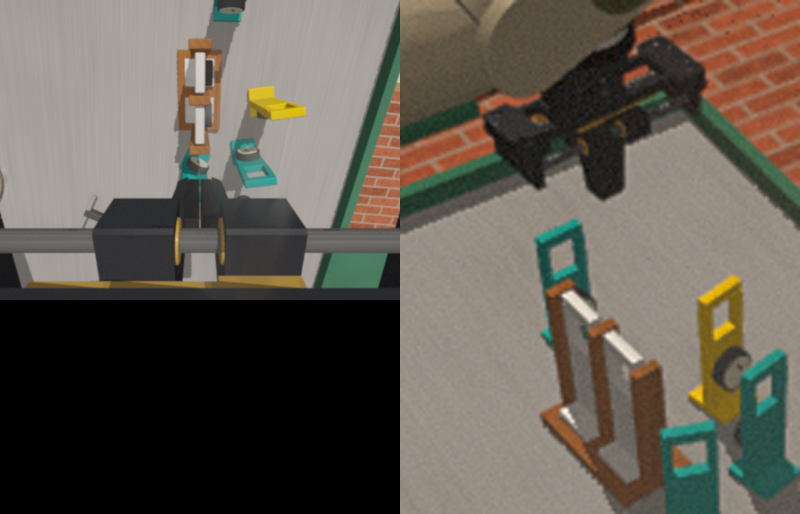

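The closed fingers missed: both holders are still in the rack. The tips show at wrist row ~291 and side row ~119. Projected from the reported TCP they should be at about 265 and 123, so they end roughly 25 mm above the reported TCP and passed over the bar. I'll retry about 26 mm lower, which is safe under either reading because the body stays above the cheeks.

```bash
python3 -m crank '[[[0,0,0,0],[0,0,0,0],[0,0,0,0],[0,0,0,0],[0,0,20,0],[0,0,20,0],[0,0,20,0],[0,0,20,0],[0,0,20,0],[0,0,20,0],[0,0,20,0],[0,0,20,0]]]' 100
python3 -m crank '[[[0,0,15,0],[0,0,15,0],[0,0,10,0],[0,0,10,0],[0,0,6,0],[0,0,6,0],[0,0,0,0]]]'
python3 -m crank '[[[0,0,0,0],[0,0,0,0],[0,0,0,0],[0,0,0,0],[0,0,0,0],[0,0,0,0],[0,0,0,0],[0,0,0,0],[0,0,0,0],[0,0,0,0],[0,0,0,0],[0,0,0,0]]]' 0
python3 -m crank '[[[0,0,0,0],[0,0,0,0],[0,0,0,0]]]'
```

```text
clock: 8.62
ee_pos: [0.562, 0.2108, 0.1872]
eef_rot: [2.11, 2.328, 0.0]
ft_force: [0.0, -0.5, 0.6]
gripper_width: 0.078
grasp_force: 0.0
clock: 9.2
ee_pos: [0.5618, 0.2108, 0.1253]
eef_rot: [-2.11, -2.327, 0.001]
ft_force: [-0.6, -0.4, -0.9]
gripper_width: 0.0881
grasp_force: 0.0
clock: 10.2
ee_pos: [0.5623, 0.2108, 0.1262]
eef_rot: [2.11, 2.327, 0.001]
ft_force: [2.0, 0.8, -0.5]
gripper_width: 0.0133
grasp_force: 30.0
clock: 10.45
ee_pos: [0.5622, 0.2108, 0.1262]
eef_rot: [2.11, 2.327, 0.0]
ft_force: [1.6, 0.3, -0.2]
gripper_width: 0.0137
grasp_force: 30.0
```

```bash
python3 -m crank '[[[0,0,-4,0],[0,0,-8,0],[0,0,-12,0],[0,0,-18,0],[0,0,-20,0],[0,0,-20,0],[0,0,-20,0],[0,0,-20,0],[0,0,-20,0],[0,0,-20,0],[0,0,-20,0],[0,0,-14,0]]]'
python3 - <<'E'
from h import *
go([.46,.10,.322],74.6)
s=manip.read_state(); w=manip.read_camera('wrist'); sd=manip.read_camera('side')
a=cv2.resize(w[:,:,::-1],(400,300)); b=cv2.resize(sd[70:250,200:340,::-1],(400,514),interpolation=cv2.INTER_CUBIC)
o=np.zeros((514,800,3),np.uint8); o[:300,:400]=a; o[:,400:]=b; cv2.imwrite('pics/c3.png',o)
E
```

```text
clock: 11.45
ee_pos: [0.5616, 0.2108, 0.324]
eef_rot: [2.11, 2.327, 0.001]
ft_force: [0.5, -0.3, -5.5]
gripper_width: 0.0131
grasp_force: 30.0
clock 11.45 tcp [0.5616 0.2108 0.324 ] yaw 5.62 shift mm [-100.3 -112.     2. ] turn -1.204 F [ 0.5 -0.3 -5.5] w 0.0131 gf 30.0
```

View pics/c3.png

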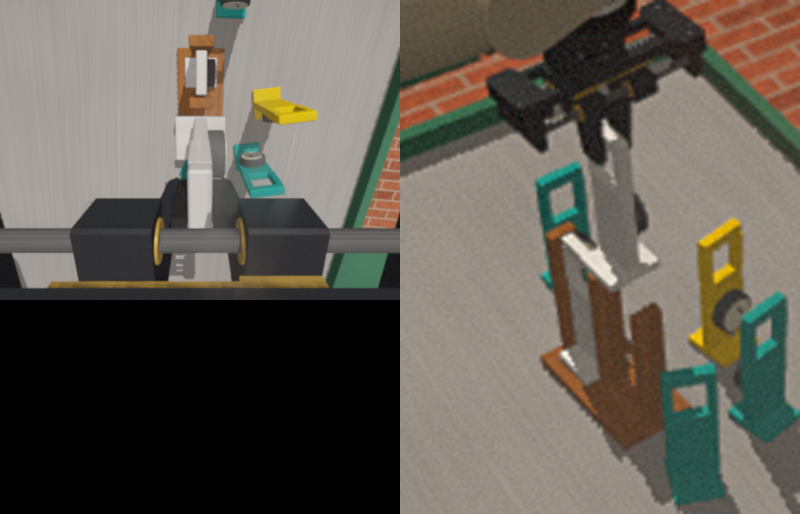

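The dial holder hangs straight in the fingers, clear of the rack, and the block holder is still in its bay. I carry it to the open bench.

```bash
python3 -m crank '[[[-15,-16,0,0],[-25,-28,0,0],[-25,-28,0,0],[-20,-24,0,0],[-15,-16,0,0],[0,0,0,-0.1],[0,0,0,-0.12],[0,0,0,-0.12],[0,0,0,-0.12],[0,0,0,-0.12],[0,0,0,-0.12],[0,0,0,-0.12]]]'
python3 -m crank '[[[0,0,0,-0.12],[0,0,0,-0.12],[0,0,0,-0.1],[0,0,0,-0.044],[0,0,0,0],[0,0,0,0]]]'
python3 - <<'E'
from h import *
go([.505,-.07,.20],74.6)
manip.read_camera('top'); manip.read_camera('side')
for c in('top','side'):
  for n in('hook_saddle','hook_tip','balancer','dial_holder'):print(c,n,[(np.round(d['xyz'],4),round(d['p'],2)) for d in manip.spot_point(c,n)])
E
```

```text
clock: 12.55
ee_pos: [0.4596, 0.1004, 0.3208]
eef_rot: [-0.998, -2.976, 0.001]
ft_force: [0.2, 0.6, -5.8]
gripper_width: 0.0131
grasp_force: 30.0
clock: 13.05
ee_pos: [0.4599, 0.1003, 0.3212]
eef_rot: [-0.423, -3.111, 0.0]
ft_force: [-0.1, -0.5, -5.9]
gripper_width: 0.0137
grasp_force: 30.0
clock 13.05 tcp [0.4599 0.1003 0.3212] yaw 74.5 shift mm [ -89.2 -152.   121.1] turn -0.002 F [-0.1 -0.5 -5.9] w 0.0137 gf 30.0
top hook_saddle [(array([ 0.5757, -0.2664,  0.254 ]), 0.77)]
top hook_tip [(array([ 0.5855, -0.2283,  0.2759]), 0.88)]
top balancer [(array([ 0.5113, -0.5139,  0.0066]), 0.68)]
top dial_holder [(array([ 0.5972,  0.419 , -0.0017]), 0.82), (array([ 0.563 ,  0.0882, -0.0008]), 0.63), (array([ 0.6731,  0.1238, -0.0023]), 0.56)]
side hook_saddle [(array([ 0.5775, -0.27  ,  0.2531]), 0.71)]
side hook_tip [(array([ 0.5828, -0.2305,  0.2727]), 0.67)]
side balancer [(array([ 0.5078, -0.5115, -0.0017]), 0.59)]
side dial_holder [(array([ 0.6738,  0.1214, -0.004 ]), 0.97), (array([ 0.5643,  0.0906, -0.0037]), 0.74), (array([0.4588, 0.1022, 0.2075]), 0.73)]
```

```bash
python3 -m crank '[[[-8,-13,0,0],[-16,-28,0,0],[-18,-31,5,0],[-19,-32,10,0],[-16,-28,15,0],[-8,-14,15,0],[-4,-6,20,0],[0,0,20,0],[0,0,20,0],[0,0,20,0],[0,0,20,0],[0,0,15,0]]]'
python3 -m crank '[[[0,0,15,0],[0,0,12,0],[0,0,8,0],[0,0,4,0],[0,0,3,0],[0,0,0,0],[0,0,0,0]]]'
```

```text
clock: 14.55
ee_pos: [0.5054, -0.0698, 0.1605]
eef_rot: [-0.421, -3.112, -0.0]
ft_force: [0.2, -0.3, -6.3]
gripper_width: 0.0133
grasp_force: 30.0
clock: 15.13
ee_pos: [0.5061, -0.07, 0.1206]
eef_rot: [0.421, 3.112, -0.0]
ft_force: [-0.4, 0.8, -5.7]
gripper_width: 0.0134
grasp_force: 30.0
```

```bash
python3 -m crank '[[[0,0,2,0],[0,0,2,0],[0,0,1,0],[0,0,0,0]]]'; python3 -m crank '[[[0,0,1,0],[0,0,1,0],[0,0,0,0],[0,0,0,0]]]'
```

```text
clock: 15.47
ee_pos: [0.5057, -0.0698, 0.115]
eef_rot: [-0.421, -3.113, -0.0]
ft_force: [-0.4, -0.2, -6.0]
gripper_width: 0.0131
grasp_force: 30.0
clock: 15.8
ee_pos: [0.5066, -0.0699, 0.1144]
eef_rot: [0.42, 3.111, -0.0]
ft_force: [-0.8, 2.5, 6.2]
gripper_width: 0.0132
grasp_force: 30.0
```

It stands on the bench (contact force up). I let go, raise the tool and turn it a quarter turn.

```bash
python3 -m crank '[[[0,0,0,0],[0,0,0,0],[0,0,0,0],[0,0,0,0],[0,0,0,0],[0,0,0,0],[0,0,-10,0],[0,0,-20,0],[0,0,-25,0],[0,0,-25,0],[0,0,-10,0],[0,0,0,0]]]' 100
python3 -m crank '[[[0,0,0,0.12],[0,0,0,0.12],[0,0,0,0.12],[0,0,0,0.12],[0,0,0,0.12],[0,0,0,0.12],[0,0,0,0.12],[0,0,0,0.12],[0,0,0,0.12],[0,0,0,0.12],[0,0,0,0.12],[0,0,0,0.12]]]'
python3 -m crank '[[[0,0,0,0.12],[0,0,0,0.01],[0,0,0,0],[0,0,0,0]]]'
python3 - <<'E'
from h import *
go([.506,-.07,.112],-15.4)
s=manip.read_state(); im=snap('wrist','w3.png')[:,:,::-1].copy()
X=np.array([.506,-.07,.168]);a0=np.radians(74.6);u=np.array([np.cos(a0),np.sin(a0),0]);v=np.array([-u[1],u[0],0])
for a,b in((1,1),(1,-1),(-1,1),(-1,-1)): cv2.drawMarker(im,tuple(int(k) for k in wproj(X+a*.007*u+b*.027*v,s).round()),(0,0,255),0,8,1)
sd=manip.read_camera('side')
b=cv2.resize(sd[120:300,240:420,::-1],(400,400),interpolation=cv2.INTER_CUBIC)
o=np.zeros((400,800,3),np.uint8); o[:400,:400]=im[80:480,120:520]; o[:,400:]=b; cv2.imwrite('pics/c4.png',o)
for n in('eye_top','dial_holder'):print(n,[(np.round(d['xyz'],4),round(d['p'],2)) for d in manip.spot_point('wrist',n)],[(np.round(d['xyz'],4),round(d['p'],2)) for d in manip.spot_point('side',n)])
E
```

```text
clock: 16.8
ee_pos: [0.5068, -0.0702, 0.2054]
eef_rot: [0.42, 3.109, -0.002]
ft_force: [1.1, 0.6, 0.1]
gripper_width: 0.088
grasp_force: 0.0
clock: 17.8
ee_pos: [0.5054, -0.0697, 0.2018]
eef_rot: [-2.374, -2.055, 0.001]
ft_force: [0.1, -0.2, -0.4]
gripper_width: 0.0882
grasp_force: 0.0
clock: 18.13
ee_pos: [0.5056, -0.0698, 0.2025]
eef_rot: [-2.494, -1.908, 0.001]
ft_force: [0.3, 0.3, 0.9]
gripper_width: 0.0882
grasp_force: 0.0
clock 18.13 tcp [ 0.5056 -0.0698  0.2025] yaw -15.16 shift mm [-0.1  0.5 90.5] turn 0.004 F [0.3 0.3 0.9] w 0.0882 gf 0.0
eye_top [(array([ 0.5043, -0.0705,  0.1534]), 0.98), (array([ 0.5071, -0.0715, -0.0011]), 0.67)] [(array([0.5653, 0.0888, 0.154 ]), 0.9), (array([ 0.5062, -0.0696,  0.1575]), 0.68), (array([0.6758, 0.1267, 0.1598]), 0.59)]
dial_holder [(array([ 0.5054, -0.0686, -0.0006]), 0.98), (array([0.5662, 0.0892, 0.0009]), 0.65)] [(array([ 0.505 , -0.0704, -0.0028]), 0.89), (array([ 0.5669,  0.0882, -0.0043]), 0.84), (array([ 0.6748,  0.1218, -0.0007]), 0.51)]
```

View pics/c4.png

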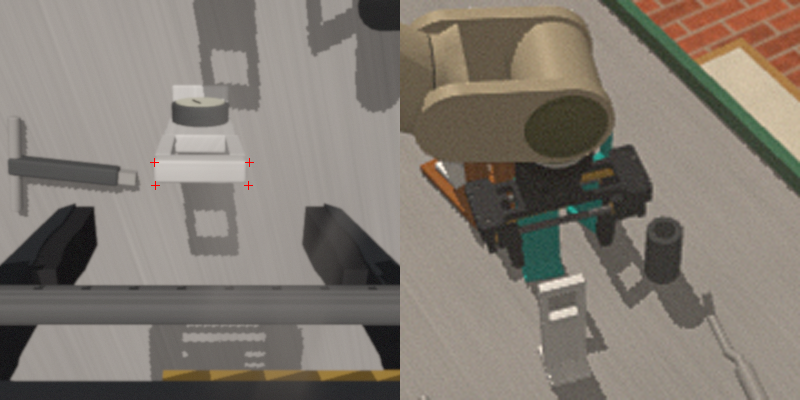

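The bar at wrist-crop (155–245, 160–182) matches the prediction to ~1 mm, and the holder stands upright between the open fingers. I take it by its side edges.

```bash
python3 -m crank '[[[0,0.5,15,0],[0,0,20,0],[0,0,20,0],[0,0,15,0],[0,0,10,0],[0,0,7,0],[0,0,3,0],[0,0,0,0]]]'
python3 -m crank '[[[0,0,0,0],[0,0,0,0],[0,0,0,0],[0,0,0,0],[0,0,0,0],[0,0,0,0],[0,0,0,0],[0,0,0,0],[0,0,0,0]]]' 0
python3 -m crank '[[[0,0,-3,0],[0,0,-6,0],[0,0,-10,0],[0,0,-16,0],[0,0,-20,0],[0,0,-20,0],[0,0,-20,0],[0,0,-20,0],[0,0,-20,0],[0,0,-20,0],[0,0,-15,0],[0,0,0,0]]]'
python3 - <<'E'
from h import *
go([.6,-.16,.285],-15.4)
s=manip.read_state(); im=snap('wrist','w4.png')[:,:,::-1]
sd=manip.read_camera('side')
b=cv2.resize(sd[90:330,240:480,::-1],(400,400),interpolation=cv2.INTER_CUBIC)
o=np.zeros((400,800,3),np.uint8); o[:400,:400]=im[80:480,120:520]; o[:,400:]=b; cv2.imwrite('pics/c5.png',o)
E
```

```text
clock: 19.1
ee_pos: [0.5063, -0.07, 0.1128]
eef_rot: [-2.498, -1.905, 0.0]
ft_force: [-0.9, 0.1, -0.2]
gripper_width: 0.088
grasp_force: 0.0
clock: 19.85
ee_pos: [0.5063, -0.07, 0.1133]
eef_rot: [2.498, 1.905, 0.0]
ft_force: [-2.4, 0.2, 3.5]
gripper_width: 0.0538
grasp_force: 30.0
clock: 20.85
ee_pos: [0.507, -0.0702, 0.2858]
eef_rot: [2.495, 1.902, 0.004]
ft_force: [-0.1, 0.1, -6.1]
gripper_width: 0.0538
grasp_force: 30.0
clock 20.85 tcp [ 0.507  -0.0702  0.2858] yaw -15.35 shift mm [-62.  113.5   1.4] turn 0.001 F [-0.1  0.1 -6.1] w 0.0538 gf 30.0
```

View pics/c5.png

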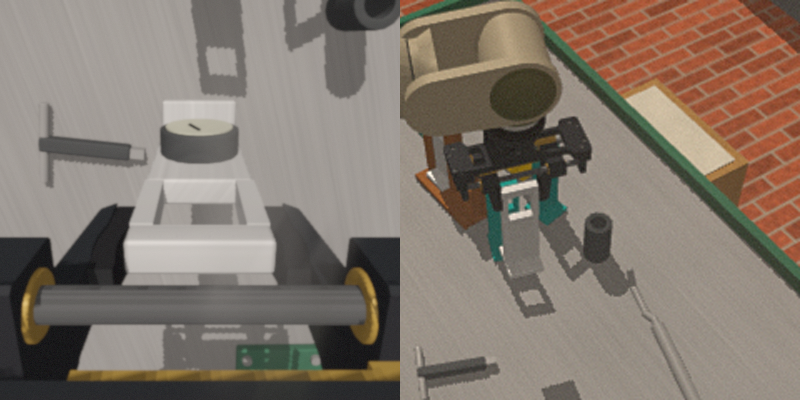

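Held by its side edges (53.8 mm) and upright; the underside of the eye bar is 41 mm above the reported TCP. I line up in front of the hook tip and take one close look.

```bash
python3 -m crank '[[[-5,12,0,0],[-10,24,5,0],[-12,28,10,0],[-12,26,10,0],[-9,19,10,0],[-5,10,10,0],[0,0,0,0],[0,0,0,0],[0,0,0,0]]]'
python3 - <<'E'
from h import *
go([.5773,-.2686,.241],-15.4)
s=manip.read_state(); im=manip.read_camera('wrist')
for n in('hook_saddle','hook_tip','eye_top'):print('w',n,[(np.round(d['xyz'],4),round(d['p'],2)) for d in manip.spot_point('wrist',n)])
sd=manip.read_camera('side')
for n in('hook_saddle','hook_tip','eye_top'):print('s',n,[(np.round(d['xyz'],4),round(d['p'],2)) for d in manip.spot_point('side',n)])
manip.read_camera('top')
for n in('hook_saddle','hook_tip','eye_top'):print('t',n,[(np.round(d['xyz'],4),round(d['p'],2)) for d in manip.spot_point('top',n)])
sd=sd[:,:,::-1].copy()
b=cv2.resize(sd[150:350,310:510],(400,400),interpolation=cv2.INTER_CUBIC)
o=np.zeros((400,800,3),np.uint8); o[:400,:400]=im[80:480,120:520,::-1]; o[:,400:]=b; cv2.imwrite('pics/c6.png',o)
E
```

```text
clock: 21.7
ee_pos: [0.6064, -0.1518, 0.2382]
eef_rot: [-2.497, -1.905, 0.0]
ft_force: [-0.1, 0.6, -6.8]
gripper_width: 0.0541
grasp_force: 30.0
clock 21.7 tcp [ 0.6064 -0.1518  0.2382] yaw -15.33 shift mm [-120.4    2.8   -2.9] turn 0.001 F [-0.1  0.6 -6.8] w 0.0541 gf 30.0
w hook_saddle []
w hook_tip []
w eye_top [(array([ 0.6056, -0.1516,  0.2797]), 0.6)]
s hook_saddle [(array([ 0.5777, -0.2677,  0.2514]), 0.86), (array([ 0.6056, -0.1532,  0.2801]), 0.59), (array([ 0.5098, -0.5098, -0.0013]), 0.48)]
s hook_tip [(array([ 0.5844, -0.2277,  0.2724]), 0.77)]
s eye_top [(array([ 0.6068, -0.1523,  0.2826]), 0.95), (array([0.6772, 0.1233, 0.159 ]), 0.65), (array([0.5627, 0.0886, 0.1533]), 0.63)]
t hook_saddle [(array([ 0.5595,  0.2492, -0.0019]), 0.73), (array([ 0.5769, -0.2666,  0.2547]), 0.65), (array([ 0.5844, -0.228 ,  0.276 ]), 0.35)]
t hook_tip [(array([ 0.5875, -0.2262,  0.2743]), 0.61)]
t eye_top [(array([0.6769, 0.118 , 0.1539]), 0.96), (array([0.6944, 0.2415, 0.1524]), 0.68), (array([0.5976, 0.4188, 0.1543]), 0.6), (array([0.5662, 0.0865, 0.1512]), 0.57)]
```

View pics/c6.png

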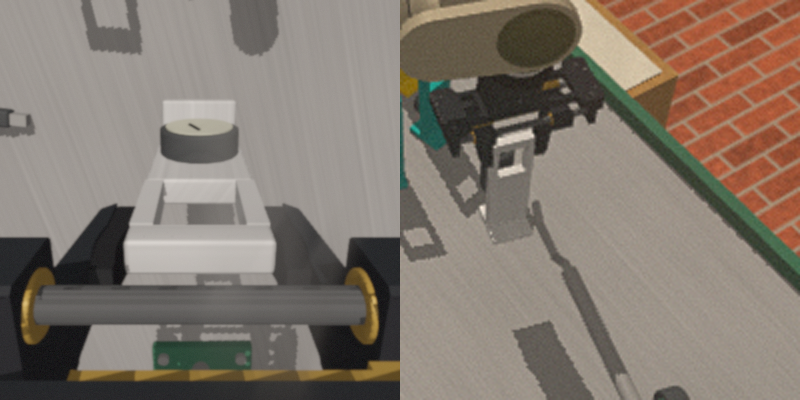

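```bash
python3 -m crank '[[[0,1.5,-3,0],[-6,0,0,0],[-12,0,0,0],[-16,0,0,0],[-16,0,0,0],[-12,0,0,0],[-10,0,0,0],[-8,0,0,0],[-6,0,0,0],[0,0,0,0]]]'
python3 -m crank '[[[-5,0,0,0],[-8,0,0,0],[-8,0,0,0],[-6,0,0,0],[-4,0,0,0],[-2,0,0,0],[0,0,0,0],[0,0,0,0]]]'
python3 - <<'E'
from h import *
go([.5773,-.2686,.241],-15.4)
im=manip.read_camera('wrist');sd=manip.read_camera('side')
for n in('hook_saddle','hook_tip','eye_top'):print('s',n,[(np.round(d['xyz'],4),round(d['p'],2)) for d in manip.spot_point('side',n)])
b=cv2.resize(sd[170:330,320:480,::-1],(400,400),interpolation=cv2.INTER_CUBIC)
o=np.zeros((400,800,3),np.uint8); o[:400,:400]=im[80:480,120:520,::-1]; o[:,400:]=b; cv2.imwrite('pics/c7.png',o)
E
```

```text
clock: 23.13
ee_pos: [0.5854, -0.2371, 0.241]
eef_rot: [2.499, 1.903, -0.001]
ft_force: [0.1, -0.5, -6.7]
gripper_width: 0.0538
grasp_force: 30.0
clock: 23.8
ee_pos: [0.577, -0.2677, 0.2411]
eef_rot: [-2.498, -1.905, -0.0]
ft_force: [0.4, -1.0, -6.7]
gripper_width: 0.0538
grasp_force: 30.0
clock 23.8 tcp [ 0.577  -0.2677  0.2411] yaw -15.36 shift mm [-0.8  0.6  0.1] turn 0.001 F [ 0.4 -1.  -6.7] w 0.0538 gf 30.0
s hook_saddle []
s hook_tip []
s eye_top [(array([ 0.5758, -0.2662,  0.2835]), 0.97), (array([0.5643, 0.0895, 0.1516]), 0.92), (array([0.6969, 0.2421, 0.1539]), 0.68), (array([0.6022, 0.4185, 0.1541]), 0.65), (array([ 0.3604, -0.0869, -0.003 ]), 0.54)]
```

View pics/c7.png

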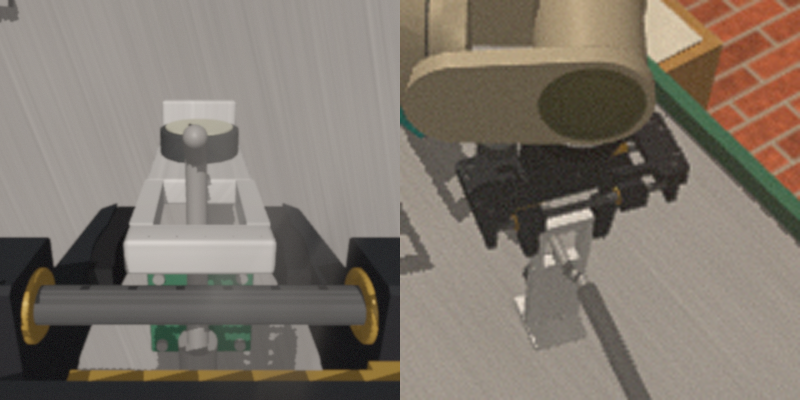

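The hook runs centred through the eye, with the tip ball in front at ~(195,135) and nothing touching. I lower gently, following the saddle's small inward arc.

```bash
python3 -m crank '[[[0,0,3,0],[0,0,5,0],[0,0,5,0],[0,0,5,0],[0,0,3,0],[0,0,2,0],[0,0,2,0],[0,0,0,0]]]'
python3 -m crank '[[[0,0,2,0],[0,0,2,0],[0,0,2,0],[0,0,2,0],[0,0,2,0],[0,0,2,0],[0,0,0,0],[0,0,0,0]]]'
python3 -m crank '[[[-0.3,0,2,0],[-0.3,0,2,0],[-0.3,0,2,0],[-0.3,0,2,0],[-0.3,0,2,0],[-0.3,0,2,0],[0,0,0,0],[0,0,0,0]]]'
```

```text
clock: 24.72
ee_pos: [0.5769, -0.2677, 0.2157]
eef_rot: [-2.498, -1.904, 0.0]
ft_force: [0.0, -0.3, -6.3]
gripper_width: 0.0536
grasp_force: 30.0
clock: 25.38
ee_pos: [0.577, -0.2678, 0.2041]
eef_rot: [2.498, 1.905, -0.0]
ft_force: [0.0, -1.8, -4.2]
gripper_width: 0.0535
grasp_force: 30.0
clock: 26.05
ee_pos: [0.5765, -0.2694, 0.192]
eef_rot: [-2.498, -1.905, -0.0]
ft_force: [0.5, 1.2, -2.4]
gripper_width: 0.0538
grasp_force: 30.0
```

```bash
python3 -m crank '[[[-0.4,0,2,0],[-0.4,0,2,0],[-0.4,0,2,0],[-0.4,0,2,0],[0,0,0,0],[0,0,0,0],[0,0,0,0]]]'
cat >> h.py <<'E'
def favg(n=12):
    F=[]
    for _ in range(n): manip.read_camera('side'); F.append(manip.read_state()['ft_force'])
    F=np.array(F); print('F mean',F.mean(0).round(2),'se',(F.std(0)/n**.5).round(2),'clock',manip.read_state()['clock'])
E
python3 -c "
from h import *
favg()"
```

```text
clock: 26.63
ee_pos: [0.5761, -0.2708, 0.1841]
eef_rot: [-2.498, -1.905, -0.0]
ft_force: [0.9, 3.2, -1.9]
gripper_width: 0.0536
grasp_force: 30.0
F mean [ 1.2   3.1  -2.71] se [0.15 0.16 0.12] clock 27.2333
```

```bash
python3 -m crank '[[[0.7,0,1.5,0],[0.7,0,1.5,0],[0,0,1.5,0],[0,0,1.5,0],[0,0,0,0],[0,0,0,0],[0,0,0,0]]]'
python3 -c "
from h import *
favg(10)"
```

```text
clock: 27.82
ee_pos: [0.5764, -0.2699, 0.1782]
eef_rot: [2.498, 1.904, -0.0]
ft_force: [-0.8, -2.4, -1.1]
gripper_width: 0.0536
grasp_force: 30.0
F mean [-0.9  -3.53 -0.42] se [0.16 0.18 0.13] clock 28.3167
```

```bash
python3 -m crank '[[[-0.8,0,0,0],[0,0,0,0],[0,0,0,0]]]'
python3 -c "
from h import *
favg(10)"
```

```text
clock: 28.57
ee_pos: [0.5763, -0.2699, 0.1779]
eef_rot: [-2.497, -1.905, -0.001]
ft_force: [1.0, -0.3, -1.9]
gripper_width: 0.0541
grasp_force: 30.0
F mean [ 1.26  2.06 -1.39] se [0.14 0.46 0.12] clock 29.0667
```

```bash
python3 -m crank '[[[-0.1,0,1,0],[-0.1,0,1,0],[-0.2,0,1,0],[-0.2,0,1,0],[-0.2,0,1,0],[-0.2,0,1,0],[0,0,0,0],[0,0,0,0],[0,0,0,0]]]'
python3 -c "
from h import *
favg(10)"
```

```text
clock: 29.82
ee_pos: [0.576, -0.2714, 0.1721]
eef_rot: [2.498, 1.905, 0.0]
ft_force: [1.5, 4.1, -0.3]
gripper_width: 0.0539
grasp_force: 30.0
F mean [ 1.62  3.49 -1.08] se [0.11 0.09 0.18] clock 30.3167
```

```bash
python3 -m crank '[[[0,0,1,0],[0,0,1,0],[0,0,1,0],[0,0,0,0],[0,0,0,0],[0,0,0,0]]]'
python3 -c "
from h import *
favg(10)
print(manip.read_state()['ft_torque'])"
```

```text
clock: 30.82
ee_pos: [0.5759, -0.2718, 0.1693]
eef_rot: [2.498, 1.904, -0.0]
ft_force: [0.5, -0.2, -0.4]
gripper_width: 0.0539
grasp_force: 30.0
F mean [-0.13 -1.63  0.38] se [0.22 0.23 0.09] clock 31.3167
[-0.56665906  0.15450517 -0.01356955]
```

```bash
python3 -m crank '[[[-0.2,0,0,0],[0,0,0,0],[0,0,0,0],[0,0,0,0],[0,0,0,0],[0,0,0,0],[0,0,0,0],[0,0,0,0]]]'
python3 -c "
from h import *
favg(10)
print(manip.read_state()['ft_torque'])"
```

```text
clock: 31.98
ee_pos: [0.5759, -0.2716, 0.1691]
eef_rot: [2.498, 1.905, -0.0]
ft_force: [-1.1, -3.1, 0.1]
gripper_width: 0.0538
grasp_force: 30.0
F mean [-0.13 -2.48  0.58] se [0.22 0.16 0.18] clock 32.4833
[-0.54595471  0.1395653  -0.04929422]
```

```bash
python3 -m crank '[[[-0.5,0,-0.5,0],[0,0,0,0],[0,0,0,0],[0,0,0,0],[0,0,0,0],[0,0,0,0]]]'
python3 -c "
from h import *
favg(10)"
```

```text
clock: 32.98
ee_pos: [0.5758, -0.2718, 0.1695]
eef_rot: [-2.498, -1.905, -0.0]
ft_force: [1.7, 1.2, -0.1]
gripper_width: 0.0538
grasp_force: 30.0
F mean [ 1.76  1.64 -0.63] se [0.22 0.27 0.19] clock 33.4833
```

The grip carries almost nothing now (|Fz| < 0.5 N), and the arm has been still for over a second. I release.

```bash
python3 -m crank '[[[0.1,0,0.3,0],[0,0,0,0],[0,0,0,0],[0,0,0,0],[0,0,0,0],[0,0,0,0]]]'
python3 -m crank '[[[0,0,0,0],[0,0,0,0],[0,0,0,0],[0,0,0,0],[0,0,0,0],[0,0,0,0],[0,0,0,0],[0,0,0,0],[0,0,0,0],[0,0,0,0]]]' 75
python3 - <<'E'
from h import *
favg(3)
for c in('side','wrist','top'):
    s=manip.read_state(); cv2.imwrite(f'pics/r_{c}.png',manip.read_camera(c)[:,:,::-1])
    for n in('hook_saddle','eye_top','dial_holder','hook_tip'):print(c,n,[(np.round(d['xyz'],4),round(d['p'],2)) for d in manip.spot_point(c,n) if np.hypot(d['xyz'][0]-.576,d['xyz'][1]+.27)<.06])
E
```

```text
clock: 33.98
ee_pos: [0.5758, -0.2719, 0.1693]
eef_rot: [-2.498, -1.905, -0.0]
ft_force: [1.3, 3.1, -0.4]
gripper_width: 0.0537
grasp_force: 30.0
clock: 34.82
ee_pos: [0.5758, -0.272, 0.1693]
eef_rot: [2.498, 1.905, -0.0]
ft_force: [0.3, -0.1, -0.4]
gripper_width: 0.0662
grasp_force: 0.0
F mean [ 0.05 -0.2  -0.01] se [0.2  0.36 0.27] clock 34.9667
side hook_saddle [(array([ 0.5772, -0.2751,  0.205 ]), 0.85)]
side eye_top [(array([ 0.5753, -0.2736,  0.2085]), 0.69)]
side dial_holder [(array([ 0.5691, -0.289 ,  0.0539]), 0.74)]
side hook_tip []
wrist hook_saddle [(array([ 0.5733, -0.2801,  0.0555]), 0.41)]
wrist eye_top [(array([ 0.5777, -0.2721,  0.2104]), 0.61)]
wrist dial_holder [(array([ 0.5738, -0.2802,  0.0597]), 0.59)]
wrist hook_tip [(array([ 0.584 , -0.2365,  0.2238]), 0.69)]
top hook_saddle [(array([ 0.5795, -0.2748,  0.2086]), 0.86)]
top eye_top [(array([ 0.5769, -0.2729,  0.2124]), 0.55)]
top dial_holder [(array([ 0.5705, -0.2813,  0.059 ]), 0.57)]
top hook_tip [(array([ 0.5828, -0.2299,  0.2233]), 0.97)]
```

```bash
python3 -m crank '[[[0,0,0,0],[0,0,0,0],[0,0,0,0],[0,0,0,0],[0,0,-4,0],[0,0,-8,0],[0,0,-12,0],[0,0,-16,0],[0,0,-20,0],[0,0,-20,0],[0,0,-20,0],[0,0,-20,0]]]' 100
python3 -m crank '[[[0,0,-15,0],[0,0,-5,0],[0,0,0,0],[0,0,0,0],[0,0,0,0],[0,0,0,0],[0,0,0,0],[0,0,0,0],[0,0,0,0],[0,0,0,0],[0,0,0,0],[0,0,0,0]]]'
python3 - <<'E'
from h import *
a=manip.read_camera('wrist')
for c in('side','wrist','top'):
    manip.read_camera(c)
    for n in('hook_saddle','eye_top','dial_holder'):print(c,n,[(np.round(d['xyz'],4),round(d['p'],2)) for d in manip.spot_point(c,n) if np.hypot(d['xyz'][0]-.576,d['xyz'][1]+.27)<.06])
    for n in('block_holder','sleeve','chuck_key'):print(c,n,[np.round(d['xyz'],3) for d in manip.spot_point(c,n)][:1])
b=manip.read_camera('wrist'); d=cv2.absdiff(cv2.GaussianBlur(a,(5,5),0),cv2.GaussianBlur(b,(5,5),0)); print('moved px',(d.max(2)>25).sum(),manip.read_state()['clock'])
E
```

```text
clock: 36.72
ee_pos: [0.5757, -0.2719, 0.2913]
eef_rot: [2.498, 1.904, 0.0]
ft_force: [0.0, -0.2, -0.8]
gripper_width: 0.0884
grasp_force: 0.0
clock: 37.72
ee_pos: [0.5758, -0.272, 0.3093]
eef_rot: [-2.498, -1.905, 0.0]
ft_force: [0.1, 0.4, 0.5]
gripper_width: 0.0885
grasp_force: 0.0
side hook_saddle [(array([ 0.5743, -0.2755,  0.2091]), 0.96)]
side eye_top [(array([ 0.5768, -0.2742,  0.2134]), 0.8)]
side dial_holder [(array([ 0.57  , -0.2822,  0.0549]), 0.89)]
side block_holder [array([0.558, 0.284, 0.013])]
side sleeve [array([ 0.694, -0.012,  0.002])]
side chuck_key [array([ 0.362, -0.086,  0.001])]
wrist hook_saddle [(array([ 0.5784, -0.2732,  0.2106]), 0.62)]
wrist eye_top [(array([ 0.576 , -0.2704,  0.2121]), 0.68), (array([ 0.5824, -0.2351,  0.2239]), 0.43)]
wrist dial_holder [(array([ 0.5712, -0.2871,  0.0571]), 0.62)]
wrist block_holder []
wrist sleeve []
wrist chuck_key [array([ 0.363, -0.082,  0.   ])]
top hook_saddle [(array([ 0.5737, -0.276 ,  0.2078]), 0.86)]
top eye_top [(array([ 0.5765, -0.2717,  0.2134]), 0.49)]
top dial_holder [(array([ 0.5727, -0.2847,  0.0576]), 0.58)]
top block_holder [array([0.553, 0.291, 0.009])]
top sleeve [array([ 0.695, -0.01 ,  0.001])]
top chuck_key [array([ 0.576, -0.271,  0.211])]
moved px 0 38.8667
```

```bash
python3 -c "
from station import manip
print(manip.finish_job())"
```

```text
the job is handed in; nothing more can be done
None
```

The dial holder was stood on the bench, re-gripped by its side edges, and now hangs still on the sunk hook, with the bystanders where they were; job handed in at about 39 s, after a first grasp that closed on nothing, and I viewed 12 pictures, 2 over the limit of 10.

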